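# Find the full rivet tin by hefting

### The arm

A 7-joint arm with a two-finger parallel gripper is mounted at the origin on the work surface. World frame = base frame: x ahead of the robot, y to its left, z up, the work surface at z = 0. Lengths are in m, angles in rad, forces in N, time in s.
With the tool pointing down it reaches from about 0.425 to 0.925 m from the base axis. Payload 6.8 kg.
Tool frame: the origin (TCP) lies on the centre line of the jaws, within the pads' length; the fingertips stand 11 mm ahead of it and the grasp point (between the pads) lies 8 mm behind it; z points along the fingers, y is the direction in which the jaws open and shut (so a half turn about z gives the same grasp; the last joint's range is limited). The gripper opens to 85 mm and grips with 20 to 120 N. Pads are 22 mm wide; open, the fingers measure 114 mm over their backs; the gripper's body (76 mm by 85 mm) begins 54 mm behind the grasp point. The pads swing forward as they close: fully open they stand 13 mm farther back than shut.
Start: joints at [1.014, 0.477, 0.022, 1.555, -0.011, 1.109, -0.083], TCP at [0.293, -0.608, 0.242] pointing down, gripper open.
Joint ranges: [-2.96, 2.96], [-0.34, 2.1], [-1.41, 1.46], [0.24, 2.44], [-1.37, 4.51], [0.17, 1.92], [-2.96, 2.96]. Speed limits (rad/s): [2.39, 2.39, 3.14, 3.14, 3.14, 3.14, 3.14].

### API

Orientations are given as a rotation vector (axis times angle).
In Python, from bench import r gives the robot as it stands.
- The arm moves only by the tool send_rows, never from a script. Its argument "deltas" is a list of rows, each a list of 7 numbers: the opening, from 0 (shut) to 1 (fully open), then the shift along the tool's x, y, z as a fraction of full scale, then the turn, a rotation vector about the tool's x, y, z as a fraction of full scale. In form: [[hand, x, y, z, ax, ay, az], ...]. A call has 1 to 20 rows; each row is the pose to reach, as a shift and turn from the pose commanded when the call began, along the tool's axes at that moment, turning the shorter way round; what a row does not reach only later rows make up. Full scale, the value 1, is 150 mm for a shift and 180 degrees for a turn. A row lasts 1/12 s, in which the tool goes at most 41.7 mm and 7.16 degrees, less where a joint would pass 70% of its speed; a pose out of reach is approached as far as the arm can. A call with a number of a shift or a turn outside -1 to 1 is refused whole. A call with a gripper value outside its range is refused whole. The fingers move at their own pace and stop on an object; "squeeze" is the grip in N (left out, the last holds). Time passes only in rows, so rows that repeat a pose let the fingers close. It gives the time, the measured TCP pose, the force and the opening at its end, in the units of the state.
- r.get_obs(): the state, without advancing time (a new reading comes with each control period).
- r.grab_frame(name): name is "scene" or "top"; returns a dict with "pixels" (400x640x3 uint8, red, green, blue), "camera_matrix" (3x3 intrinsics, pixels), "rvec" (rotation vector, rad) and "tvec" (3), from world to camera coordinates, as OpenCV has them. Camera axes: x right, y down, z forward; pixel columns grow to the right and rows downward; lengths in m; the calibration is good to about 2 mm. A picture is of the moment at which its call begins. There is no depth.
- r.hand_in(): hands the job in, once; it reports no verdict.
The state is a dict: "clock": time; "joints": joint angles; "qvel": joint speeds; "tau": joint torques, N m; "tcp_pos": TCP position; "orientation": TCP orientation; "contact_force": force on the tool from outside, world axes, zero at the start; "moment": the same for the moment, N m; "grip_width": finger opening in m.
Only numpy, scipy, OpenCV 4.12 (cv2) and the standard library are available. Lean on these libraries where they do the work, as an engineer would, in place of code of your own. Each camera call takes 0.05 s, during which the arm holds its last target. There are 200 camera calls.

### The job

Three identical closed tins stand in the tray with a brush lying across their lids; one is full of steel rivets and is the heaviest. First lay the brush down on the black mat and let go of it, with its middle over the mat. Then heft the tins one at a time in order, the robot's left, then the middle, then the right, lifting each clear and standing it back upright in its place before the next, and finish while still holding the heaviest tin upright and still, at least 12 cm above the tray, without disturbing the aluminium block, the chuck key or the magnet wand.

Things in the scene. Friction and masses are not known exactly. Their poses are not given: they have to be found in the camera images.
- tin_1: closed tin, 58 mm diameter, 80 mm tall, blue with bare-metal lid; origin at the centre of its underside, z up. The three look alike and stand upright in random order in the tray's bays; the number tells neither weight nor place. Contents are hidden and rattle slightly. Full weights 0.25 to 0.85 kg; the heaviest outweighs each other one by at least 0.2 kg
- tin_2: closed tin, 58 mm diameter, 80 mm tall, blue with bare-metal lid; origin at the centre of its underside, z up. The three look alike and stand upright in random order in the tray's bays; the number tells neither weight nor place. Contents are hidden and rattle slightly. Full weights 0.25 to 0.85 kg; the heaviest outweighs each other one by at least 0.2 kg
- tin_3: closed tin, 58 mm diameter, 80 mm tall, blue with bare-metal lid; origin at the centre of its underside, z up. The three look alike and stand upright in random order in the tray's bays; the number tells neither weight nor place. Contents are hidden and rattle slightly. Full weights 0.25 to 0.85 kg; the heaviest outweighs each other one by at least 0.2 kg
- brush: stiff brush, 0.1 to 0.17 kg: wooden stick 300 x 30 x 22 mm thick, lying bristles up on the lids along the row; origin at the centre of its underside, x along it to the bristle end, z up. Yellow bristles 22 wide, 24 tall on its top from x = 60 to 140 mm. Mass centre within 10 mm of the middle. Room for fingers beside it only between tins, near x = -60 (bare wood) and 60 mm
- tray: low dark steel tray fixed to the stand, 120 (x) by 360 (y) mm; floor top at z = 6 mm, rim to 12 mm; origin at the centre of its underside, y along the row of tins, to the robot's left, turned up to 0.3 rad. Tins stand 120 mm apart along y. Far to its left (x beyond 0.68, y beyond 0.34) stands a fixed grey chip bin, 120 mm tall, with a steel flap and a knob on top, not part of the job
- bay_left (a point): middle of the left-hand bay of the tray (+y end, as the robot sees it), on the tray floor, z up; a tin stands within about 10 mm of it at the start
- bay_middle (a point): middle of the middle bay of the tray (y = 0), on the tray floor, z up; a tin stands within about 10 mm of it at the start
- bay_right (a point): middle of the right-hand bay of the tray (-y end, as the robot sees it), on the tray floor, z up; a tin stands within about 10 mm of it at the start
- mat: flat black rubber mat fixed to the stand, 320 (x) by 140 (y) by 4 mm, to the right of the tray; origin at the centre of its underside, x along its length
- block: cast aluminium block 80 by 50 by 40 mm, loose, to the left of the tray; origin at the centre of its underside. Bystander
- chuck_key: steel T-shaped chuck key, about 90 by 90 mm, 22 mm thick, loose, to the right of the mat; origin near its middle, at its underside. Bystander
- wand: magnet sweeper wand, 350 mm long, with a 100 mm wide, 30 mm thick black head to the left and red grip to the right, loose, behind the tray; origin near its middle, at its underside. Bystander

How it is judged:
By the outcome, as a careful person would: the job done as asked, in the order asked, and still so for the second after the job is handed in, while the arm keeps its last pose, push and grip.
It also fails if it takes over 72 s, if anything falls off the work surface, if the arm or the gripper's body presses on something with over 40 N, if the wrist force passes 120 N, or if a joint passes its speed limit or range.

## Working session

There is one attempt and no reset: what is moved stays moved. The work goes in short steps, Python scripts to look and compute and a tool call to move; the robot and the scene stay as the last step left them, time stands still between calls to the robot, and variables do not carry over. Pictures are saved under pics/ and viewed, about 8 in all and at most 12, crops included, and the job is handed in when it is done.

Besides the shell and the picture viewer there is one more tool, called after "Call:" as name(argument=value, ...) on one line, values as JSON. send_rows: Moves the arm, as the interface text tells. Shift numbers are shares of 150 mm and turn numbers shares of 180 degrees, none past 1 either way. Its arguments: {"type":"object","properties":{"deltas":{"type":"array","items":{"type":"array","items":{"type":"number"}}},"squeeze":{"type":"number"}},"required":["deltas"]}

```bash
ls; mkdir -p pics
cat > h.py <<'E'
import numpy as np, cv2, sys
from scipy.spatial.transform import Rotation as R
from bench import r
def cam(n):
    f=r.grab_frame(n); K=np.array(f["camera_matrix"]);Rm=cv2.Rodrigues(np.array(f["rvec"],float))[0];t=np.array(f["tvec"],float)
    return f["pixels"],K,Rm,t
def ray(c,u,v):
    _,K,Rm,t=c; d=Rm.T@np.linalg.solve(K,[u,v,1.]); return -Rm.T@t,d
def onz(c,u,v,z):
    o,d=ray(c,u,v); return o+d*(z-o[2])/d[2]
def proj(c,p):
    _,K,Rm,t=c; q=K@(Rm@np.array(p,float)+t); return q[:2]/q[2]
def save(c,n): cv2.imwrite(f"pics/{n}.png",c[0][:,:,::-1])
E
python3 - <<'E'
from h import *
for n in("top","scene"):
    c=cam(n); save(c,n+"0"); o,d=ray(c,320,200); print(n,o,d,c[1][0,0])
print(r.get_obs())
E
```

```text
pics
top [ 0.46141164 -0.00411069  1.39503212] [ 0.11970421 -0.01266914 -0.99281411] 400.4377492223478
scene [ 1.1116739  -0.763548    1.12125422] [-0.35807981  0.53214738 -0.76730749] 488.7403627542041
{'clock': 0.1, 'joints': array([ 1.01389614,  0.47773355,  0.02232486,  1.55633991, -0.01151723,
        1.10928361, -0.0831417 ]), 'qvel': array([ 0.00069589, -0.00012095,  0.00119649, -0.00359942,  0.00194039,
        0.00035229, -0.00079146]), 'tau': array([ 4.81521172e-03, -5.97752774e+01,  1.61371708e+00, -2.81950629e+01,
        1.27214834e-02,  5.08261626e-03, -1.60091247e-05]), 'tcp_pos': array([ 0.29265855, -0.60769383,  0.24141711]), 'orientation': array([-3.06129817e+00, -6.98701697e-01,  7.17444850e-04]), 'contact_force': array([ 0.73207405, -0.60650352, -0.19713104]), 'moment': array([0.0091891 , 0.01644555, 0.08220561]), 'grip_width': 0.0855363541502412}
```

View pics/top0.png

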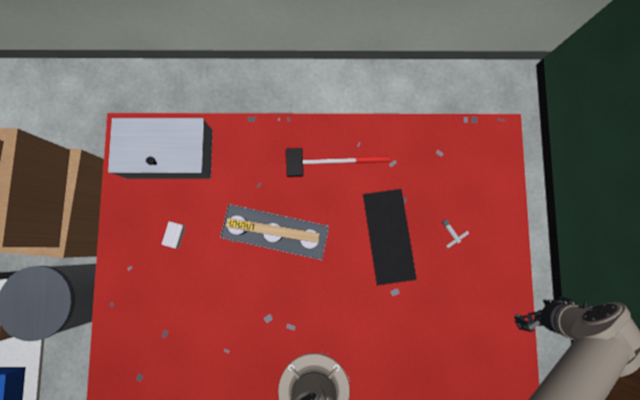

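View pics/scene0.png

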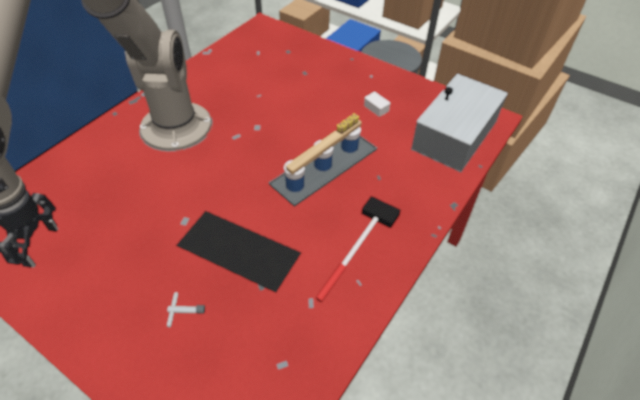

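The top view shows the brush over the row from (229,222), the bristle end, to (320,238). The tray runs (221,205)–(328,260), the mat (363,189)–(415,284), the key is near (456,234) and the wand at (286–390,160). The scene view agrees. Next I measure by colour.

Run:
```python
from h import *
def rect(c,m,z,name,roi=None):
    m=m.astype(np.uint8)
    if roi: 
        k=np.zeros_like(m);k[roi[1]:roi[3],roi[0]:roi[2]]=1;m=m*k
    cs,_=cv2.findContours(m,cv2.RETR_EXTERNAL,cv2.CHAIN_APPROX_NONE)
    cs=[x for x in cs if cv2.contourArea(x)>15]
    if not cs: print(name,'none');return
    p=max(cs,key=cv2.contourArea)[:,0]
    w=np.array([onz(c,u,v,z)[:2] for u,v in p],np.float32)
    (cx,cy),(a,b),ang=cv2.minAreaRect(w); box=cv2.boxPoints(((cx,cy),(a,b),ang))
    e=box[1]-box[0]; e2=box[2]-box[1]; L=e if np.hypot(*e)>np.hypot(*e2) else e2
    print(name,np.round([cx,cy],4),np.round([a,b],3),'long ang',round(float(np.arctan2(L[1],L[0])),3),len(p))
c=cam("top"); hsv=cv2.cvtColor(c[0],cv2.COLOR_RGB2HSV); H,S,V=[hsv[...,i].astype(int) for i in range(3)]
for u,v in[(295,234),(240,223),(236,218),(274,241),(310,247),(345,230),(390,240),(260,245),(300,160),(456,240),(172,235)]: print((u,v),hsv[v,u],c[0][v,u])
wood=(H>10)&(H<32)&(S>50)&(V>90)
rect(c,wood,.108,'wood',(215,200,335,265))
rect(c,(V<60),.004,'mat',(350,180,425,292))
rect(c,~((S>120)&((H<10)|(H>170))),.009,'tray',(210,195,340,270))
rect(c,~((S>120)&((H<10)|(H>170))),.02,'block',(150,210,200,260))
rect(c,~((S>120)&((H<10)|(H>170))),.02,'key',(430,215,480,255))
s=cam("scene"); hsv2=cv2.cvtColor(s[0],cv2.COLOR_RGB2HSV); H2,S2,V2=[hsv2[...,i].astype(int) for i in range(3)]
rect(s,(H2>10)&(H2<32)&(S2>50)&(V2>90),.108,'wood s',(270,100,380,190))
rect(s,(V2<60),.004,'mat s',(170,200,310,300))
print("brush ends top-view", onz(c,320,238,.108),onz(c,229,222,.12))
big=[cv2.resize(c[0][195:270,210:345],None,fx=5,fy=5,interpolation=cv2.INTER_CUBIC),cv2.resize(s[0][105:205,265:385],None,fx=5,fy=5,interpolation=cv2.INTER_CUBIC)]
cv2.imwrite("pics/c1.png",big[0][:,:,::-1]);cv2.imwrite("pics/c2.png",big[1][:,:,::-1])
```

```text
(295, 234) [ 17  82 196] [196 169 133]
(240, 223) [ 26 164 197] [197 179  70]
(236, 218) [125  14 204] [195 193 204]
(274, 241) [123  15 184] [174 173 184]
(310, 247) [120  14 201] [190 190 201]
(345, 230) [  1 188 175] [175  49  46]
(390, 240) [130  20  39] [37 36 39]
(260, 245) [117  24 115] [104 105 115]
(300, 160) [120  10  51] [49 49 51]
(456, 240) [107  13 174] [165 169 174]
(172, 235) [125  14 214] [204 202 214]
wood [0.5202 0.1338] [0.299 0.032] long ang 1.407 198
mat [ 0.5044 -0.2612] [0.311 0.134] long ang 0.137 250
tray [0.5184 0.136 ] [0.36  0.124] long ang 1.357 268
block [0.5072 0.4807] [0.064 0.087] long ang -0.266 78
key [ 0.518  -0.4875] [0.096 0.083] long ang 0.126 83
wood s [0.5261 0.1353] [0.325 0.056] long ang 1.482 165
mat s [ 0.507  -0.2627] [0.309 0.131] long ang 0.138 258
brush ends top-view [ 0.49420187 -0.02049783  0.108     ] [0.54427168 0.26913973 0.12      ]
```

View pics/c1.png

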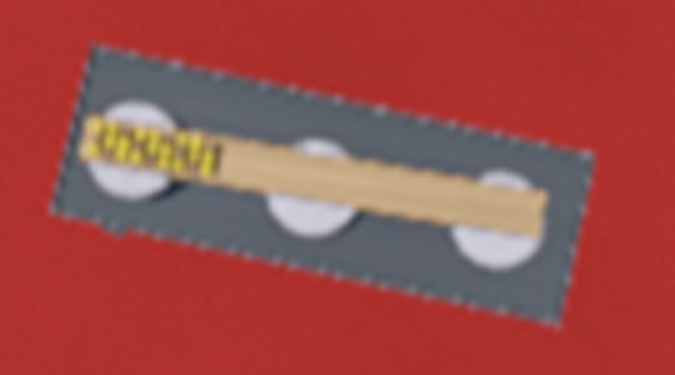

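The crop shows all three lids half-covered, with the brush angled slightly to the tray. The brush (0.299×0.032) and tray (0.36×0.124) sizes match what was given. I'll write the move calculator and start moving.

```bash
cat >> h.py <<'E'
def down(th): return R.from_euler('z',th)*R.from_matrix(np.diag([1.,-1,-1]))
def chain(targets,pose=None):
    "print deltas (fractions) for successive (xyz,heading) targets, splitting into <=0.95 calls"
    if pose is None:
        o=r.get_obs(); pose=(np.array(o["tcp_pos"]),R.from_rotvec(o["orientation"]))
        print('clk',round(o["clock"],2),'tcp',np.round(pose[0],4),'head',np.round(np.arctan2(*pose[1].as_matrix()[[1,0],0]),3),'q7',round(o["joints"][6],2),'F',np.round(o["contact_force"],2),'w',round(o["grip_width"],4))
    p,Q=pose
    for t,th in targets:
        t=np.array(t,float); T=down(th)
        while True:
            d=Q.inv().apply(t-p)/.15; w=(Q.inv()*T).as_rotvec()/np.pi
            s=min(1,.97/max(1e-9,abs(d).max()))
            p2=p+s*(t-p); Q2=Q*R.from_rotvec(w*np.pi*min(1,1 if s==1 else s*1.5))
            w2=(Q.inv()*Q2).as_rotvec()
            n=int(np.ceil(max(np.linalg.norm(p2-p)/.0417,np.degrees(np.linalg.norm(w2))/7.16)))
            print(np.round(d*s,3).tolist(),np.round(w2/np.pi,3).tolist(),'rows',n,'->',np.round(p2,3))
            p,Q=p2,Q2
            if s==1: break
E
python3 - <<'E'
from h import *
th=1.407; c=np.array([.5202,.1338]); g=c-.06*np.array([np.cos(th),np.sin(th)])
print(g); chain([([*g,.20],th),([*g,.099],th)])
E
```

```text
[0.51041611 0.07460308]
clk 0.2 tcp [ 0.2927 -0.6079  0.2417] head 0.449 q7 -0.08 F [ 0.47 -0.11 -1.03] w 0.0853
[0.918, -0.97, 0.079] [-0.0, -0.0, -0.128] rows 5 -> [ 0.354 -0.417  0.23 ]
[0.97, -0.423, 0.062] [-0.0, -0.0, -0.082] rows 4 -> [ 0.402 -0.266  0.221]
[0.97, -0.151, 0.057] [-0.0, -0.0, -0.059] rows 4 -> [ 0.447 -0.126  0.212]
[0.97, 0.03, 0.057] [-0.0, -0.0, -0.036] rows 4 -> [0.491 0.013 0.204]
[0.425, 0.062, 0.025] [-0.0, -0.0, 0.0] rows 2 -> [0.51  0.075 0.2  ]
[0.0, -0.0, 0.673] [0.0, 0.0, 0.0] rows 3 -> [0.51  0.075 0.099]
```

Call:
send_rows(deltas=[[1,0.92,-0.97,0.08,0,0,-0.128],[1,0.92,-0.97,0.08,0,0,-0.128],[1,0.92,-0.97,0.08,0,0,-0.128],[1,0.92,-0.97,0.08,0,0,-0.128],[1,0.92,-0.97,0.08,0,0,-0.128],[1,0.92,-0.97,0.08,0,0,-0.128]])

```text
clock: 0.7
tcp_pos: [0.3573, -0.4096, 0.2299]
orientation: [-2.852, -1.309, -0.003]
contact_force: [0.1, 0.3, 0.2]
grip_width: 0.0854
```

Call:
send_rows(deltas=[[1,0.97,-0.42,0.06,0,0,-0.082],[1,0.97,-0.42,0.06,0,0,-0.082],[1,0.97,-0.42,0.06,0,0,-0.082],[1,0.97,-0.42,0.06,0,0,-0.082],[1,0.97,-0.42,0.06,0,0,-0.082]])

```text
clock: 1.12
tcp_pos: [0.405, -0.2594, 0.2212]
orientation: [-2.662, -1.665, -0.003]
contact_force: [-1.0, 0.1, -0.5]
grip_width: 0.0856
```

Call:
send_rows(deltas=[[1,0.97,-0.15,0.06,0,0,-0.059],[1,0.97,-0.15,0.06,0,0,-0.059],[1,0.97,-0.15,0.06,0,0,-0.059],[1,0.97,-0.15,0.06,0,0,-0.059],[1,0.97,-0.15,0.06,0,0,-0.059]])

```text
clock: 1.53
tcp_pos: [0.4491, -0.1208, 0.2125]
orientation: [-2.498, -1.903, -0.003]
contact_force: [0.1, -0.3, 0.6]
grip_width: 0.0851
```

Call:
send_rows(deltas=[[1,0.97,0.03,0.06,0,0,-0.036],[1,0.97,0.03,0.06,0,0,-0.036],[1,0.97,0.03,0.06,0,0,-0.036],[1,0.97,0.03,0.06,0,0,-0.036],[1,0.97,0.03,0.06,0,0,-0.036],[1,0.97,0.03,0.06,0,0,-0.036]])

```text
clock: 2.03
tcp_pos: [0.4918, 0.0129, 0.2031]
orientation: [-2.394, -2.034, 0.001]
contact_force: [-1.5, -0.8, -0.3]
grip_width: 0.0857
```

Run:
```python
from h import *
g=[.5104,.0746]; chain([([*g,.14],1.407),([*g,.099],1.407)])
```

```text
clk 2.03 tcp [0.4918 0.0129 0.2031] head 1.409 q7 -0.46 F [-1.47 -0.79 -0.25] w 0.0857
[0.426, 0.056, 0.421] [-0.0, 0.0, 0.001] rows 3 -> [0.51  0.075 0.14 ]
[0.0, 0.0, 0.273] [-0.0, 0.0, 0.0] rows 1 -> [0.51  0.075 0.099]
```

Call:
send_rows(deltas=[[1,0.426,0.056,0.42,0,0,0],[1,0.426,0.056,0.42,0,0,0],[1,0.426,0.056,0.42,0,0,0],[1,0.426,0.056,0.42,0,0,0],[1,0.426,0.056,0.55,0,0,0],[1,0.426,0.056,0.694,0,0,0],[1,0.426,0.056,0.694,0,0,0],[1,0.426,0.056,0.694,0,0,0]])

```text
clock: 2.7
tcp_pos: [0.5099, 0.0719, 0.0995]
orientation: [2.398, 2.029, -0.003]
contact_force: [-0.4, -0.2, -0.2]
grip_width: 0.0854
```

Run:
```python
from h import *
chain([])
c=cam("scene")
b=cv2.resize(c[0][60:210,230:390],None,fx=4,fy=4,interpolation=cv2.INTER_CUBIC); cv2.imwrite("pics/g1.png",b[:,:,::-1])
```

```text
clk 2.7 tcp [0.5099 0.0719 0.0995] head 1.404 q7 -0.7 F [-0.36 -0.21 -0.23] w 0.0854
```

View pics/g1.png

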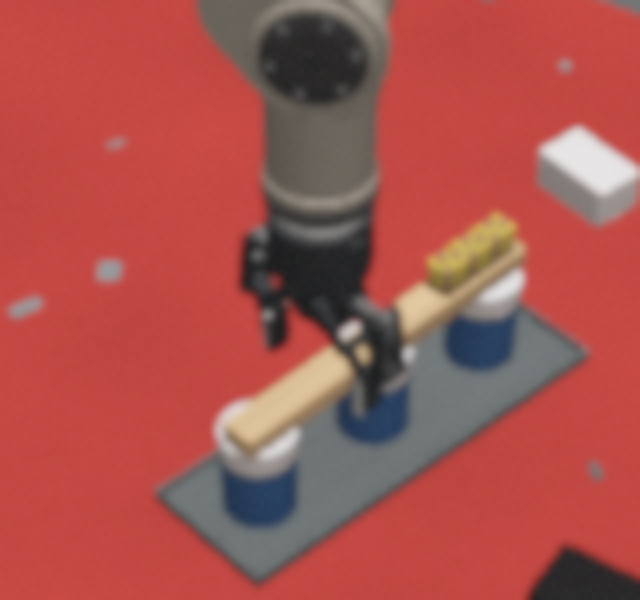

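The fingers straddle the bare wood between the right and middle tins. I close now.

Call:
send_rows(deltas=[[0,0,0,0,0,0,0],[0,0,0,0,0,0,0],[0,0,0,0,0,0,0],[0,0,0,0,0,0,0],[0,0,0,0,0,0,0],[0,0,0,0,0,0,0],[0,0,0,0,0,0,0],[0,0,0,0,0,0,0],[0,0,0,0,0,0,0],[0,0,0,0,0,0,0]], squeeze=70)

```text
clock: 3.58
tcp_pos: [0.5109, 0.0745, 0.1001]
orientation: [2.395, 2.032, 0.002]
contact_force: [-0.5, -0.6, 6.6]
grip_width: 0.0287
```

Call:
send_rows(deltas=[[0,0,0,-0.1,0,0,0],[0,0,0,-0.2,0,0,0],[0,0,0,-0.3,0,0,0],[0,0,0,-0.4,0,0,0],[0,0,0,-0.5,0,0,0],[0,0,0,-0.5,0,0,0]])

```text
clock: 4.08
tcp_pos: [0.5117, 0.0749, 0.1767]
orientation: [2.394, 2.031, 0.006]
contact_force: [-1.1, 0.1, -1.0]
grip_width: 0.0287
```

Run:
```python
from h import *
th=.137; m=np.array([.5057,-.262]); g=m-.06*np.array([np.cos(th),np.sin(th)])
print(g); chain([([*g,.15],th),([*g,.0175],th)])
c=cam("scene")
b=cv2.resize(c[0][60:210,230:390],None,fx=4,fy=4,interpolation=cv2.INTER_CUBIC); cv2.imwrite("pics/g2.png",b[:,:,::-1])
```

```text
[ 0.44626219 -0.27019431]
clk 4.08 tcp [0.5117 0.0749 0.1767] head 1.407 q7 -0.63 F [-1.15  0.13 -1.05] w 0.0287
[-0.97, -0.023, 0.072] [0.001, -0.001, 0.251] rows 7 -> [ 0.485 -0.068  0.166]
[-0.97, 0.932, 0.102] [0.0, -0.0, 0.153] rows 5 -> [ 0.447 -0.266  0.15 ]
[-0.008, 0.025, 0.002] [-0.0, 0.0, 0.0] rows 1 -> [ 0.446 -0.27   0.15 ]
[0.0, -0.0, 0.883] [0.0, 0.0, 0.0] rows 4 -> [ 0.446 -0.27   0.017]
```

View pics/g2.png

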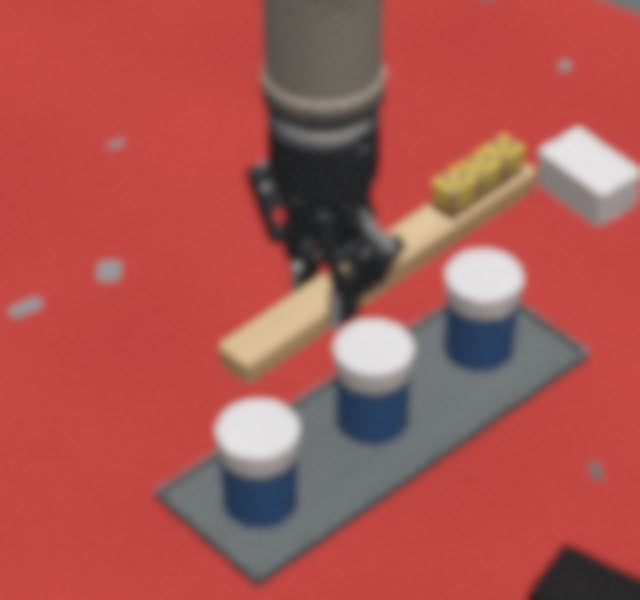

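The brush is held and level, clear of the tins, and all three still stand. Next I carry it to the mat.

Call:
send_rows(deltas=[[0,-0.14,0,0.01,0,0,0.036],[0,-0.28,-0.01,0.02,0,0,0.072],[0,-0.42,-0.01,0.03,0,0,0.108],[0,-0.56,-0.01,0.04,0,0,0.144],[0,-0.7,-0.02,0.05,0,0,0.18],[0,-0.84,-0.02,0.06,0,0,0.216],[0,-0.97,-0.02,0.07,0,0,0.25],[0,-0.97,-0.02,0.07,0,0,0.25]])

```text
clock: 4.8
tcp_pos: [0.4814, -0.0731, 0.1619]
orientation: [2.995, 0.945, -0.007]
contact_force: [-1.1, 0.9, -1.2]
grip_width: 0.0283
```

Call:
send_rows(deltas=[[0,-0.16,0.16,0.02,0,0,0.026],[0,-0.32,0.31,0.03,0,0,0.052],[0,-0.48,0.46,0.05,0,0,0.078],[0,-0.64,0.62,0.07,0,0,0.104],[0,-0.8,0.77,0.09,0,0,0.13],[0,-0.97,0.93,0.1,0,0,0.153],[0,-0.97,0.93,0.1,0,0,0.153],[0,-0.97,0.93,0.1,0,0,0.153]])

```text
clock: 5.47
tcp_pos: [0.4451, -0.2684, 0.1474]
orientation: [-3.134, -0.216, 0.003]
contact_force: [-0.4, -0.1, -1.2]
grip_width: 0.0286
```

Run:
```python
from h import *
g=[.4463,-.2702]; th=.137
chain([([*g,.05],th),([*g,.018],th)])
c=cam("top"); hsv=cv2.cvtColor(c[0],cv2.COLOR_RGB2HSV); H,S,V=[hsv[...,i].astype(int) for i in range(3)]
# lids, now uncovered
m=((S<45)&(V>150)).astype(np.uint8); m[:200]=0;m[270:]=0;m[:,:215]=0;m[:,335:]=0
n,l,st,ce=cv2.connectedComponentsWithStats(m)
for i in range(1,n):
    if st[i,4]>60: print('lid',st[i],ce[i],np.round(onz(c,*ce[i],.086),4))
b=cv2.resize(c[0][150:300,200:500],None,fx=2.6,fy=2.6,interpolation=cv2.INTER_CUBIC); cv2.imwrite("pics/g3.png",b[:,:,::-1])
```

```text
clk 5.47 tcp [ 0.4451 -0.2684  0.1474] head 0.138 q7 -1.06 F [-0.36 -0.08 -1.18] w 0.0286
[0.008, 0.014, 0.649] [-0.0, 0.001, 0.0] rows 3 -> [ 0.446 -0.27   0.05 ]
[-0.0, -0.0, 0.213] [0.0, -0.0, 0.0] rows 1 -> [ 0.446 -0.27   0.018]
lid [227 215  19  20 286] [236.10839161 224.5979021 ] [0.538 0.253 0.086]
lid [263 223  19  19 288] [272.13194444 232.05555556] [0.5139 0.1351 0.086 ]
lid [300 229  19  20 289] [309.1799308  238.65743945] [0.4926 0.0144 0.086 ]
```

View pics/g3.png

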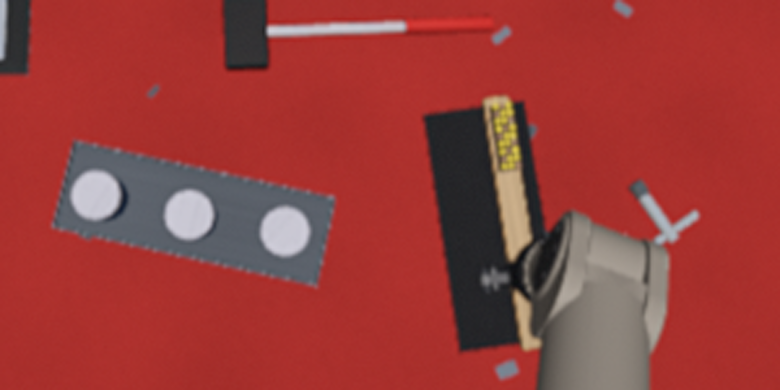

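The brush hangs above the mat, aligned with it; the apparent offset is parallax from its height. The three lids are round, in line and about 121 mm apart. Next I lower the brush and release it.

Call:
send_rows(deltas=[[0,0.01,0.01,0.2,0,0,0],[0,0.01,0.01,0.4,0,0,0],[0,0.01,0.01,0.6,0,0,0],[0,0.01,0.01,0.72,0,0,0],[0,0.01,0.01,0.78,0,0,0],[0,0.01,0.01,0.81,0,0,0],[0,0.01,0.01,0.83,0,0,0],[0,0.01,0.01,0.845,0,0,0],[0,0.01,0.01,0.855,0,0,0],[0,0.01,0.01,0.86,0,0,0],[0,0.01,0.01,0.86,0,0,0]])

```text
clock: 6.43
tcp_pos: [0.4486, -0.2683, 0.0203]
orientation: [3.133, 0.221, 0.002]
contact_force: [-0.6, 0.1, -1.3]
grip_width: 0.029
```

Run:
```python
from h import *
chain([])
c=cam("scene")
b=cv2.resize(c[0][160:310,130:330],None,fx=4,fy=4,interpolation=cv2.INTER_CUBIC); cv2.imwrite("pics/g4.png",b[:,:,::-1])
```

```text
clk 6.43 tcp [ 0.4486 -0.2683  0.0203] head 0.141 q7 -1.1 F [-0.59  0.13 -1.29] w 0.029
```

View pics/g4.png

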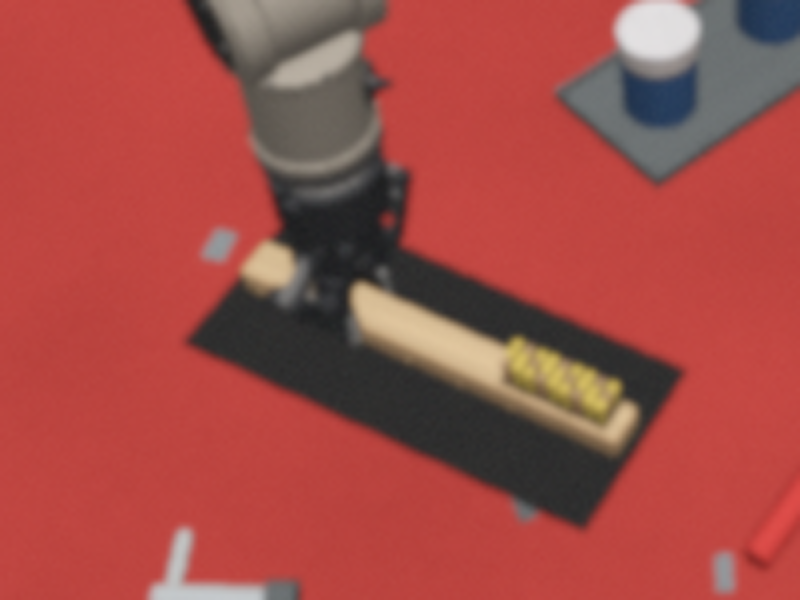

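The brush is aligned over the mat's middle, still 2 mm up with no contact force. I lower it 2.5 mm, release and rise.

Call:
send_rows(deltas=[[0,0,0,0.01,0,0,0],[0,0,0,0.016,0,0,0],[0,0,0,0.016,0,0,0],[0,0,0,0.016,0,0,0]])

```text
clock: 6.82
tcp_pos: [0.4485, -0.2683, 0.018]
orientation: [3.133, 0.221, 0.001]
contact_force: [-1.6, -0.6, 6.8]
grip_width: 0.0283
```

Call:
send_rows(deltas=[[0.7,0,0,0,0,0,0],[0.7,0,0,0,0,0,0],[0.7,0,0,0,0,0,0],[0.7,0,0,0,0,0,0],[0.7,0,0,0,0,0,0],[0.7,0,0,0,0,0,0],[0.9,0,0,-0.1,0,0,0],[1,0,0,-0.3,0,0,0],[1,0,0,-0.55,0,0,0],[1,0,0,-0.8,0,0,0],[1,0,0,-0.97,0,0,0],[1,0,0,-0.97,0,0,0]])

```text
clock: 7.82
tcp_pos: [0.4513, -0.2696, 0.1684]
orientation: [3.129, 0.22, 0.013]
contact_force: [0.4, -0.7, -0.0]
grip_width: 0.0851
```

Run:
```python
from h import *
chain([([.538,.253,.17],1.357),([.538,.253,.05],1.357)])
```

```text
clk 7.82 tcp [ 0.4513 -0.2696  0.1684] head 0.141 q7 -1.06 F [ 0.4  -0.68 -0.01] w 0.0851
[0.305, -0.97, -0.006] [0.001, -0.001, -0.167] rows 5 -> [ 0.476 -0.119  0.169]
[0.97, -0.886, -0.004] [0.001, -0.001, -0.172] rows 5 -> [0.509 0.075 0.169]
[0.97, -0.195, -0.003] [0.0, -0.0, -0.048] rows 4 -> [0.533 0.222 0.17 ]
[0.211, -0.01, -0.001] [-0.0, 0.0, 0.0] rows 1 -> [0.538 0.253 0.17 ]
[0.0, -0.0, 0.8] [0.0, 0.0, 0.0] rows 3 -> [0.538 0.253 0.05 ]
```

Call:
send_rows(deltas=[[1,0.3,-0.97,0,0,0,-0.167],[1,0.3,-0.97,0,0,0,-0.167],[1,0.3,-0.97,0,0,0,-0.167],[1,0.3,-0.97,0,0,0,-0.167],[1,0.3,-0.97,0,0,0,-0.167],[1,0.3,-0.97,0,0,0,-0.167]])

```text
clock: 8.32
tcp_pos: [0.4723, -0.116, 0.1625]
orientation: [-2.966, -1.032, 0.0]
contact_force: [-0.4, -1.2, -0.1]
grip_width: 0.0851
```

Call:
send_rows(deltas=[[1,0.97,-0.89,0,0,0,-0.172],[1,0.97,-0.89,0,0,0,-0.172],[1,0.97,-0.89,0,0,0,-0.172],[1,0.97,-0.89,0,0,0,-0.172],[1,0.97,-0.89,0,0,0,-0.172],[1,0.97,-0.89,0,0,0,-0.172]])

```text
clock: 8.82
tcp_pos: [0.5053, 0.0832, 0.1631]
orientation: [-2.58, -1.789, -0.006]
contact_force: [0.5, 0.9, 1.1]
grip_width: 0.0855
```

Call:
send_rows(deltas=[[1,0.97,-0.2,0,0,0,-0.048],[1,0.97,-0.2,0,0,0,-0.048],[1,0.97,-0.2,0,0,0,-0.048],[1,0.97,-0.2,0,0,0,-0.048],[1,0.97,-0.2,0,0,0,-0.048],[1,0.97,-0.2,0,0,0,-0.048]])

```text
clock: 9.32
tcp_pos: [0.5286, 0.2235, 0.162]
orientation: [-2.447, -1.97, 0.002]
contact_force: [0.0, -0.0, -0.6]
grip_width: 0.0856
```

Run:
```python
from h import *
chain([([.538,.253,.17],1.357),([.538,.253,.05],1.357)])
c=cam("scene"); save(c,"s5"); t=cam("top")
b=np.hstack([cv2.resize(c[0][190:310,160:320],(400,300),interpolation=cv2.INTER_CUBIC),cv2.resize(t[0][180:300,340:500],(400,300),interpolation=cv2.INTER_CUBIC)]); cv2.imwrite("pics/g5.png",b[:,:,::-1])
hsv=cv2.cvtColor(t[0],cv2.COLOR_RGB2HSV); H,S,V=[hsv[...,i].astype(int) for i in range(3)]
m=((H>10)&(H<32)&(S>50)&(V>90)).astype(np.uint8); m[:,:350]=0;m[:,430:]=0;m[:185]=0;m[295:]=0
p=max(cv2.findContours(m,cv2.RETR_EXTERNAL,cv2.CHAIN_APPROX_NONE)[0],key=cv2.contourArea)[:,0]
print(cv2.minAreaRect(np.array([onz(t,u,v,.026)[:2] for u,v in p],np.float32)))
```

```text
clk 9.32 tcp [0.5286 0.2235 0.162 ] head 1.356 q7 -0.97 F [ 0.05 -0.   -0.55] w 0.0856
[0.206, 0.019, -0.053] [-0.0, 0.0, -0.0] rows 1 -> [0.538 0.253 0.17 ]
[-0.0, 0.0, 0.8] [-0.0, -0.0, 0.0] rows 3 -> [0.538 0.253 0.05 ]
((0.5071204304695129, -0.2597050666809082), (0.3029138147830963, 0.03651323914527893), 7.404690265655518)
```

View pics/g5.png

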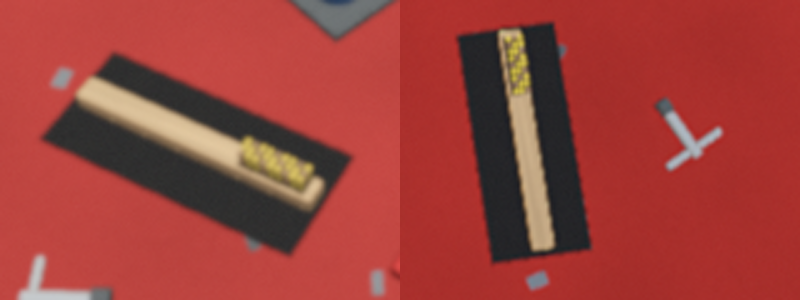

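The brush lies released, centred on the mat at (0.507, −0.260), and the key is undisturbed. Next is the left tin.

Call:
send_rows(deltas=[[1,0.206,0.019,0,0,0,0],[1,0.206,0.019,0,0,0,0],[1,0.206,0.019,0.1,0,0,0],[1,0.206,0.019,0.3,0,0,0],[1,0.206,0.019,0.5,0,0,0],[1,0.206,0.019,0.65,0,0,0],[1,0.206,0.019,0.747,0,0,0],[1,0.206,0.019,0.747,0,0,0],[1,0.206,0.019,0.747,0,0,0]])

```text
clock: 10.17
tcp_pos: [0.5376, 0.2513, 0.0503]
orientation: [2.448, 1.968, -0.003]
contact_force: [0.3, 0.6, 1.6]
grip_width: 0.0852
```

Call:
send_rows(deltas=[[0,0,0,0,0,0,0],[0,0,0,0,0,0,0],[0,0,0,0,0,0,0],[0,0,0,0,0,0,0],[0,0,0,0,0,0,0],[0,0,0,0,0,0,0],[0,0,0,0,0,0,0],[0,0,0,0,0,0,0]], squeeze=60)

```text
clock: 10.83
tcp_pos: [0.539, 0.2535, 0.0525]
orientation: [2.446, 1.97, 0.004]
contact_force: [1.2, -1.2, 7.4]
grip_width: 0.0562
```

Run:
```python
from h import *
chain([])
```

```text
clk 10.83 tcp [0.539  0.2535 0.0525] head 1.356 q7 -1.09 F [ 1.19 -1.2   7.38] w 0.0562
```

Call:
send_rows(deltas=[[0,0,0,-0.05,0,0,0],[0,0,0,-0.15,0,0,0],[0,0,0,-0.3,0,0,0],[0,0,0,-0.4,0,0,0],[0,0,0,-0.47,0,0,0],[0,0,0,-0.5,0,0,0],[0,0,0,-0.5,0,0,0],[0,0,0,-0.5,0,0,0],[0,0,0,-0.5,0,0,0],[0,0,0,-0.5,0,0,0]])

```text
clock: 11.67
tcp_pos: [0.5368, 0.2529, 0.1246]
orientation: [-2.446, -1.971, 0.003]
contact_force: [0.7, 1.4, -8.1]
grip_width: 0.0559
```

```bash
cat >> h.py <<'E'
def heft(n=10):
    F=[];T=[]
    for i in range(n):
        cam("scene"); o=r.get_obs(); F.append(o["contact_force"][2]); T.append(o["tau"])
    print('Fz',round(np.mean(F),2),'sd',round(np.std(F),2),'tau',np.round(np.mean(T,0),2),'tcp',np.round(o["tcp_pos"],4),'w',round(o["grip_width"],4))
E
python3 - <<'E'
from h import *
heft(); chain([])
c=cam("scene"); b=cv2.resize(c[0][60:210,230:390],None,fx=3,fy=3,interpolation=cv2.INTER_CUBIC); cv2.imwrite("pics/g6.png",b[:,:,::-1])
E
```

```text
Fz -7.16 sd 0.46 tau [ 1.000e-02 -5.876e+01 -6.760e+00 -2.507e+01  1.000e-02  1.000e-02
 -0.000e+00] tcp [0.5376 0.2534 0.1258] w 0.0563
clk 12.17 tcp [0.5376 0.2534 0.1258] head 1.357 q7 -1.03 F [ 0.04  0.11 -6.56] w 0.0563
```

View pics/g6.png

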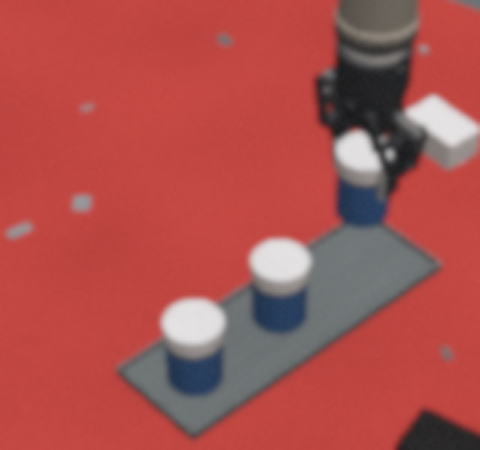

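The left tin is lifted clear and upright, at about 7.2 N (0.73 kg). I stand it back now.

Call:
send_rows(deltas=[[0,0,0,0.12,0,0,0],[0,0,0,0.25,0,0,0],[0,0,0,0.36,0,0,0],[0,0,0,0.42,0,0,0],[0,0,0,0.45,0,0,0],[0,0,0,0.47,0,0,0],[0,0,0,0.48,0,0,0],[0,0,0,0.485,0,0,0],[0,0,0,0.49,0,0,0],[0,0,0,0.49,0,0,0],[0,0,0,0.49,0,0,0]])

```text
clock: 13.13
tcp_pos: [0.5379, 0.2535, 0.0528]
orientation: [2.446, 1.971, 0.001]
contact_force: [-0.6, -0.9, -6.4]
grip_width: 0.0557
```

Run:
```python
from h import *
heft(3)
```

```text
Fz -6.05 sd 0.84 tau [-4.000e-02 -6.157e+01 -6.910e+00 -2.152e+01  1.000e-02 -2.000e-02
 -0.000e+00] tcp [0.5378 0.2535 0.0526] w 0.0558
```

Just touching. I lower about 1.5 mm more before opening.

Call:
send_rows(deltas=[[0,0,0,0.005,0,0,0],[0,0,0,0.01,0,0,0],[0,0,0,0.014,0,0,0],[0,0,0,0.014,0,0,0]])

```text
clock: 13.62
tcp_pos: [0.5379, 0.2535, 0.0525]
orientation: [2.445, 1.97, 0.0]
contact_force: [-4.7, -5.2, 14.7]
grip_width: 0.0561
```

Run:
```python
from h import *
heft(3)
```

```text
Fz 14.85 sd 0.4 tau [ -0.92 -51.22  -5.64 -20.23   0.57  -2.42  -0.11] tcp [0.5379 0.2535 0.0525] w 0.0561
```

Call:
send_rows(deltas=[[1,0,0,0,0,0,0],[1,0,0,0,0,0,0],[1,0,0,0,0,0,0],[1,0,0,0,0,0,0],[1,0,0,0,0,0,0],[1,0,0,-0.1,0,0,0],[1,0,0,-0.3,0,0,0],[1,0,0,-0.5,0,0,0],[1,0,0,-0.75,0,0,0],[1,0,0,-0.75,0,0,0],[1,0,0,-0.75,0,0,0]])

```text
clock: 14.68
tcp_pos: [0.539, 0.2543, 0.1651]
orientation: [2.445, 1.97, 0.008]
contact_force: [0.0, 0.3, -1.2]
grip_width: 0.0854
```

Run:
```python
from h import *
heft(8)
chain([([.514,.1352,.16],1.357),([.514,.1352,.05],1.357)])
```

```text
Fz 0.04 sd 0.5 tau [-0.000e+00 -5.419e+01 -6.080e+00 -2.459e+01  1.000e-02 -1.000e-02
  0.000e+00] tcp [0.5371 0.2532 0.1617] w 0.0852
clk 15.08 tcp [0.5371 0.2532 0.1617] head 1.357 q7 -1.01 F [ 0.91 -1.08  0.86] w 0.0852
[-0.801, 0.016, 0.012] [-0.0, 0.0, -0.0] rows 3 -> [0.514 0.135 0.16 ]
[-0.0, -0.0, 0.733] [0.0, -0.0, -0.0] rows 3 -> [0.514 0.135 0.05 ]
```

The no-load reading is 0 N. Next is the middle tin.

Call:
send_rows(deltas=[[1,-0.25,0.01,0,0,0,0],[1,-0.5,0.015,0,0,0,0],[1,-0.8,0.016,0,0,0,0],[1,-0.8,0.016,0,0,0,0],[1,-0.8,0.016,0.02,0,0,0],[1,-0.8,0.016,0.15,0,0,0],[1,-0.8,0.016,0.35,0,0,0],[1,-0.8,0.016,0.55,0,0,0],[1,-0.8,0.016,0.68,0,0,0],[1,-0.8,0.016,0.745,0,0,0],[1,-0.8,0.016,0.745,0,0,0],[1,-0.8,0.016,0.745,0,0,0]])

```text
clock: 16.08
tcp_pos: [0.5146, 0.1367, 0.051]
orientation: [-2.444, -1.972, -0.0]
contact_force: [0.1, 0.1, 0.8]
grip_width: 0.0852
```

Call:
send_rows(deltas=[[0,0,0,0,0,0,0],[0,0,0,0,0,0,0],[0,0,0,0,0,0,0],[0,0,0,0,0,0,0],[0,0,0,0,0,0,0],[0,0,0,0,0,0,0],[0,0,0,0,0,0,0],[0,0,0,0,0,0,0]])

```text
clock: 16.75
tcp_pos: [0.5154, 0.1361, 0.0527]
orientation: [2.445, 1.971, 0.004]
contact_force: [-1.3, -0.9, 7.0]
grip_width: 0.0577
```

Call:
send_rows(deltas=[[0,0,0,-0.05,0,0,0],[0,0,0,-0.15,0,0,0],[0,0,0,-0.3,0,0,0],[0,0,0,-0.4,0,0,0],[0,0,0,-0.47,0,0,0],[0,0,0,-0.5,0,0,0],[0,0,0,-0.5,0,0,0],[0,0,0,-0.5,0,0,0],[0,0,0,-0.5,0,0,0],[0,0,0,-0.5,0,0,0]])

```text
clock: 17.58
tcp_pos: [0.5137, 0.1354, 0.1249]
orientation: [-2.445, -1.971, 0.003]
contact_force: [-0.6, 0.4, -2.6]
grip_width: 0.0575
```

Run:
```python
from h import *
heft(); chain([])
c=cam("scene"); b=cv2.resize(c[0][60:210,230:390],None,fx=3,fy=3,interpolation=cv2.INTER_CUBIC); cv2.imwrite("pics/g7.png",b[:,:,::-1])
```

```text
Fz -3.08 sd 0.38 tau [ 1.000e-02 -4.958e+01 -5.120e+00 -2.252e+01  1.000e-02  1.000e-02
 -0.000e+00] tcp [0.5144 0.1356 0.1259] w 0.0573
clk 18.08 tcp [0.5144 0.1356 0.1259] head 1.357 q7 -0.85 F [-0.97  1.   -3.15] w 0.0573
```

View pics/g7.png

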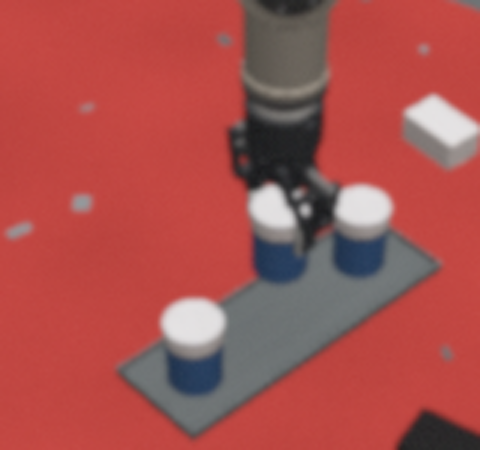

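The middle tin is clear and upright at about 3.1 N (0.31 kg), and the left tin stands back in place. I return the middle one.

Call:
send_rows(deltas=[[0,0,0,0.12,0,0,0],[0,0,0,0.25,0,0,0],[0,0,0,0.36,0,0,0],[0,0,0,0.42,0,0,0],[0,0,0,0.45,0,0,0],[0,0,0,0.47,0,0,0],[0,0,0,0.48,0,0,0],[0,0,0,0.487,0,0,0],[0,0,0,0.493,0,0,0],[0,0,0,0.498,0,0,0],[0,0,0,0.498,0,0,0],[0,0,0,0.498,0,0,0]])

```text
clock: 19.13
tcp_pos: [0.515, 0.1358, 0.0527]
orientation: [2.445, 1.971, 0.002]
contact_force: [-2.9, -1.0, 7.1]
grip_width: 0.0574
```

Run:
```python
from h import *
heft(3)
```

```text
Fz 7.27 sd 0.62 tau [ -0.14 -48.56  -4.64 -18.19   0.24  -0.93   0.  ] tcp [0.515  0.1358 0.0527] w 0.0576
```

Call:
send_rows(deltas=[[1,0,0,0,0,0,0],[1,0,0,0,0,0,0],[1,0,0,0,0,0,0],[1,0,0,0,0,0,0],[1,0,0,0,0,0,0],[1,0,0,-0.1,0,0,0],[1,0,0,-0.3,0,0,0],[1,0,0,-0.5,0,0,0],[1,0,0,-0.75,0,0,0],[1,0,0,-0.75,0,0,0],[1,0,0,-0.75,0,0,0]])

```text
clock: 20.2
tcp_pos: [0.5159, 0.1361, 0.1659]
orientation: [2.445, 1.97, 0.007]
contact_force: [-1.2, 0.2, -0.8]
grip_width: 0.0855
```

Run:
```python
from h import *
heft(6)
chain([([.4926,.0148,.16],1.357),([.4926,.0148,.05],1.357)])
```

```text
Fz -0.42 sd 0.19 tau [ 3.000e-02 -4.732e+01 -4.840e+00 -2.384e+01  0.000e+00 -1.000e-02
  0.000e+00] tcp [0.5136 0.1353 0.1624] w 0.0854
clk 20.5 tcp [0.5136 0.1353 0.1624] head 1.357 q7 -0.82 F [-0.44  0.15 -0.52] w 0.0854
[-0.815, 0.034, 0.017] [-0.001, 0.0, -0.0] rows 3 -> [0.493 0.015 0.16 ]
[-0.0, 0.0, 0.733] [0.0, -0.0, -0.0] rows 3 -> [0.493 0.015 0.05 ]
```

Call:
send_rows(deltas=[[1,-0.25,0.01,0,0,0,0],[1,-0.5,0.02,0,0,0,0],[1,-0.815,0.034,0,0,0,0],[1,-0.815,0.034,0,0,0,0],[1,-0.815,0.034,0.02,0,0,0],[1,-0.815,0.034,0.15,0,0,0],[1,-0.815,0.034,0.35,0,0,0],[1,-0.815,0.034,0.55,0,0,0],[1,-0.815,0.034,0.68,0,0,0],[1,-0.815,0.034,0.75,0,0,0],[1,-0.815,0.034,0.75,0,0,0],[1,-0.815,0.034,0.75,0,0,0]])

```text
clock: 21.5
tcp_pos: [0.4935, 0.0161, 0.0511]
orientation: [-2.444, -1.972, 0.0]
contact_force: [-0.1, 0.5, 0.5]
grip_width: 0.0856
```

Call:
send_rows(deltas=[[0,0,0,0,0,0,0],[0,0,0,0,0,0,0],[0,0,0,0,0,0,0],[0,0,0,0,0,0,0],[0,0,0,0,0,0,0],[0,0,0,0,0,0,0],[0,0,0,0,0,0,0],[0,0,0,0,0,0,0]])

```text
clock: 22.17
tcp_pos: [0.4944, 0.0153, 0.0529]
orientation: [2.445, 1.97, 0.003]
contact_force: [-2.2, 0.9, 7.9]
grip_width: 0.0574
```

Call:
send_rows(deltas=[[0,0,0,-0.05,0,0,0],[0,0,0,-0.15,0,0,0],[0,0,0,-0.3,0,0,0],[0,0,0,-0.4,0,0,0],[0,0,0,-0.47,0,0,0],[0,0,0,-0.5,0,0,0],[0,0,0,-0.5,0,0,0],[0,0,0,-0.5,0,0,0],[0,0,0,-0.5,0,0,0],[0,0,0,-0.5,0,0,0]])

```text
clock: 23.0
tcp_pos: [0.4927, 0.015, 0.1253]
orientation: [-2.445, -1.971, 0.002]
contact_force: [0.6, 0.3, -4.8]
grip_width: 0.0575
```

Run:
```python
from h import *
heft(); chain([])
```

```text
Fz -4.13 sd 0.5 tau [ 1.000e-02 -4.586e+01 -4.180e+00 -2.219e+01  1.000e-02  1.000e-02
 -0.000e+00] tcp [0.4934 0.0151 0.1262] w 0.0577
clk 23.5 tcp [0.4934 0.0151 0.1262] head 1.357 q7 -0.61 F [ 1.62  0.02 -4.31] w 0.0577
```

Right tin about 4.1 N (0.42 kg), so the left tin is the heaviest. I put the right one back.

Call:
send_rows(deltas=[[0,0,0,0.12,0,0,0],[0,0,0,0.25,0,0,0],[0,0,0,0.36,0,0,0],[0,0,0,0.42,0,0,0],[0,0,0,0.45,0,0,0],[0,0,0,0.47,0,0,0],[0,0,0,0.48,0,0,0],[0,0,0,0.487,0,0,0],[0,0,0,0.493,0,0,0],[0,0,0,0.498,0,0,0],[0,0,0,0.498,0,0,0],[0,0,0,0.498,0,0,0]])

```text
clock: 24.5
tcp_pos: [0.494, 0.0151, 0.0529]
orientation: [2.445, 1.97, 0.001]
contact_force: [-2.9, -0.2, 7.4]
grip_width: 0.0573
```

Run:
```python
from h import *
heft(3)
```

```text
Fz 7.66 sd 0.59 tau [-1.500e-01 -4.520e+01 -3.830e+00 -1.732e+01  2.500e-01 -9.800e-01
 -1.000e-02] tcp [0.494  0.0151 0.0529] w 0.0575
```

Call:
send_rows(deltas=[[1,0,0,0,0,0,0],[1,0,0,0,0,0,0],[1,0,0,0,0,0,0],[1,0,0,0,0,0,0],[1,0,0,0,0,0,0],[1,0,0,-0.1,0,0,0],[1,0,0,-0.3,0,0,0],[1,0,0,-0.5,0,0,0],[1,0,0,-0.75,0,0,0],[1,0,0,-0.75,0,0,0],[1,0,0,-0.75,0,0,0]])

```text
clock: 25.57
tcp_pos: [0.495, 0.0151, 0.166]
orientation: [2.444, 1.969, 0.006]
contact_force: [-0.2, 0.1, 0.0]
grip_width: 0.0852
```

Run:
```python
from h import *
cam("top"); cam("top")
chain([([.538,.2532,.165],1.357),([.538,.2532,.05],1.357)])
c=cam("top"); hsv=cv2.cvtColor(c[0],cv2.COLOR_RGB2HSV); S,V=hsv[...,1],hsv[...,2]
m=((S<45)&(V>150)).astype(np.uint8); m[:200]=0;m[270:]=0;m[:,:215]=0;m[:,335:]=0
n,l,st,ce=cv2.connectedComponentsWithStats(m)
for i in range(1,n):
    if st[i,4]>60: print('lid',st[i],np.round(onz(c,*ce[i],.086),4))
```

```text
clk 25.67 tcp [0.4929 0.0148 0.1634] head 1.357 q7 -0.57 F [-0.    0.02 -0.39] w 0.0857
[0.97, -0.027, -0.007] [-0.0, 0.0, -0.0] rows 4 -> [0.52  0.158 0.164]
[0.647, -0.017, -0.004] [-0.0, 0.0, -0.0] rows 3 -> [0.538 0.253 0.165]
[0.0, 0.0, 0.767] [-0.0, 0.0, 0.0] rows 3 -> [0.538 0.253 0.05 ]
lid [227 216  19  19 286] [0.537  0.2531 0.086 ]
lid [315 216  18  32 187] [ 0.514  -0.0315  0.086 ]
lid [293 220  26  23 276] [0.5227 0.0305 0.086 ]
lid [263 223  19  19 282] [0.5135 0.1347 0.086 ]
lid [285 227  13  35 192] [0.4764 0.0719 0.086 ]
```

The left and middle lids are still in place, round and within 1 mm. Next I pick up the left (heaviest) tin again.

Call:
send_rows(deltas=[[1,0.25,0,0,0,0,0],[1,0.5,-0.01,0,0,0,0],[1,0.75,-0.02,0,0,0,0],[1,0.97,-0.03,0,0,0,0],[1,0.97,-0.03,0,0,0,0]])

```text
clock: 26.13
tcp_pos: [0.5191, 0.1666, 0.1631]
orientation: [-2.433, -1.98, -0.004]
contact_force: [-0.1, -0.1, 1.0]
grip_width: 0.0856
```

Call:
send_rows(deltas=[[1,0.25,-0.01,0,0,0,0],[1,0.5,-0.015,0,0,0,0],[1,0.648,-0.017,0,0,0,0],[1,0.648,-0.017,0,0,0,0],[1,0.648,-0.017,0,0,0,0],[1,0.648,-0.017,0,0,0,0]])

```text
clock: 26.63
tcp_pos: [0.5374, 0.2522, 0.1624]
orientation: [2.446, 1.971, -0.005]
contact_force: [0.5, -0.5, 0.7]
grip_width: 0.0856
```

Run:
```python
from h import *
chain([([.538,.2535,.05],1.357)])
```

```text
clk 26.63 tcp [0.5374 0.2522 0.1624] head 1.356 q7 -1.02 F [ 0.48 -0.54  0.69] w 0.0856
[0.011, 0.003, 0.75] [-0.001, 0.001, -0.0] rows 3 -> [0.538 0.254 0.05 ]
```

Call:
send_rows(deltas=[[1,0.01,0,0.15,0,0,0],[1,0.01,0,0.35,0,0,0],[1,0.01,0,0.55,0,0,0],[1,0.01,0,0.68,0,0,0],[1,0.01,0,0.75,0,0,0],[1,0.01,0,0.75,0,0,0],[1,0.01,0,0.75,0,0,0]])

```text
clock: 27.22
tcp_pos: [0.5385, 0.2542, 0.0516]
orientation: [2.447, 1.97, -0.001]
contact_force: [0.1, -0.1, 0.2]
grip_width: 0.0852
```

Call:
send_rows(deltas=[[0,0,0,0,0,0,0],[0,0,0,0,0,0,0],[0,0,0,0,0,0,0],[0,0,0,0,0,0,0],[0,0,0,0,0,0,0],[0,0,0,0,0,0,0],[0,0,0,0,0,0,0],[0,0,0,0,0,0,0]], squeeze=70)

```text
clock: 27.88
tcp_pos: [0.5389, 0.2556, 0.0533]
orientation: [2.446, 1.971, 0.003]
contact_force: [-0.8, -1.9, 5.4]
grip_width: 0.0561
```

Call:
send_rows(deltas=[[0,0,0,-0.05,0,0,0],[0,0,0,-0.15,0,0,0],[0,0,0,-0.3,0,0,0],[0,0,0,-0.45,0,0,0],[0,0,0,-0.6,0,0,0],[0,0,0,-0.75,0,0,0],[0,0,0,-0.88,0,0,0],[0,0,0,-0.95,0,0,0],[0,0,0,-0.95,0,0,0]])

```text
clock: 28.63
tcp_pos: [0.5393, 0.2557, 0.1965]
orientation: [2.445, 1.971, 0.006]
contact_force: [0.4, -0.0, -5.8]
grip_width: 0.0558
```

Call:
send_rows(deltas=[[0,0,0,-0.07,0,0,0],[0,0,0,-0.14,0,0,0],[0,0,0,-0.2,0,0,0],[0,0,0,-0.24,0,0,0],[0,0,0,-0.25,0,0,0],[0,0,0,-0.25,0,0,0],[0,0,0,-0.25,0,0,0],[0,0,0,-0.25,0,0,0],[0,0,0,-0.25,0,0,0],[0,0,0,-0.25,0,0,0],[0,0,0,-0.25,0,0,0],[0,0,0,-0.25,0,0,0]])

```text
clock: 29.63
tcp_pos: [0.5384, 0.2552, 0.2314]
orientation: [-2.446, -1.971, 0.0]
contact_force: [0.2, 0.0, -6.5]
grip_width: 0.0557
```

Run:
```python
from h import *
heft(10); chain([]); print(np.round(r.get_obs()["qvel"],3))
c=cam("scene"); save(c,"end_s"); t=cam("top"); save(t,"end_t")
b=np.hstack([c[0][40:340,120:470],t[0][100:400,160:500]])
cv2.imwrite("pics/end.png",b[:,:,::-1])
b=cv2.resize(c[0][40:320,140:440],None,fx=2,fy=2,interpolation=cv2.INTER_CUBIC); cv2.imwrite("pics/end2.png",b[:,:,::-1])
# bystander shift vs start images
t0=cv2.imread("pics/top0.png"); s0=cv2.imread("pics/scene0.png")
for n,im,im0,b in[("block",t[0],t0,(160,215,190,255)),("key t",t[0],t0,(435,210,475,255)),("wand t",t[0],t0,(280,140,395,180)),("key s",c[0],s0,(155,285,215,335)),("wand s",c[0],s0,(310,190,410,305))]:
    x0,y0,x1,y1=b; d=cv2.absdiff(im[y0:y1,x0:x1,::-1].copy(),im0[y0:y1,x0:x1]); print(n,d.mean().round(2),d.max())
```

```text
Fz -6.74 sd 0.34 tau [-0.000e+00 -5.493e+01 -6.430e+00 -2.944e+01  2.000e-02  2.000e-02
 -0.000e+00] tcp [0.5384 0.2552 0.2315] w 0.0556
clk 30.13 tcp [0.5384 0.2552 0.2315] head 1.357 q7 -0.98 F [-1.05  0.38 -6.71] w 0.0556
[ 0.     0.     0.001  0.001 -0.    -0.     0.   ]
block 28.62 119
key t 2.12 5
wand t 2.01 5
key s 1.08 5
wand s 1.1 8
```

View pics/end2.png

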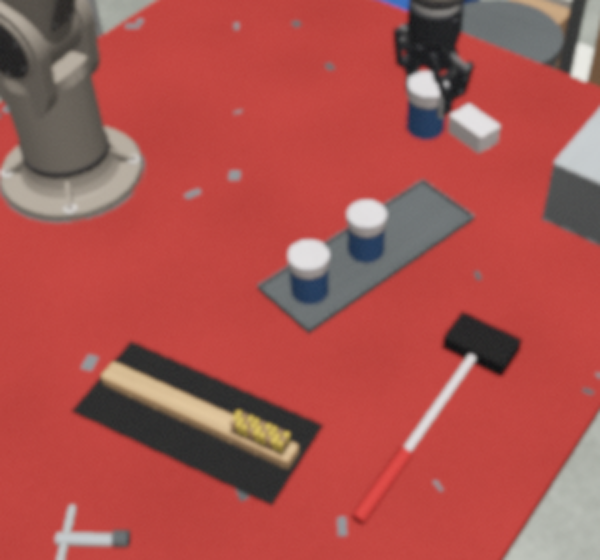

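The final view shows the left tin held high and upright, the other two standing, and the brush on the mat. The block's top-view box changed, perhaps because the arm occludes it, so I check it in the scene view before handing in.

Run:
```python
from h import *
a=cv2.imread("pics/scene0.png");b=cv2.imread("pics/end_s.png")
d=cv2.absdiff(a,b)[88:120,362:395]; print('block scene diff',d.mean().round(2),d.max())
if d[4:].max()<25: print(r.hand_in())
```

```text
block scene diff 3.87 158
```

Run:
```python
from h import *
a=cv2.imread("pics/scene0.png");b=cv2.imread("pics/end_s.png")
d=cv2.absdiff(a,b).max(2)[85:122,355:398]
ys,xs=np.where(d>25); print(len(xs),sorted(set(xs+355)),sorted(set(ys+85)))
def m(i):
    h=cv2.cvtColor(i,cv2.COLOR_BGR2HSV); k=((h[...,1]<60)&(h[...,2]>120))[90:120,362:395]; y,x=np.where(k); return len(x),x.mean(),y.mean(),x.max(),y.max(),x.min(),y.min()
print(m(a),m(b))
```

```text
308 [np.int64(355), np.int64(356), np.int64(357), np.int64(358), np.int64(359), np.int64(360), np.int64(361), np.int64(362), np.int64(363), np.int64(364), np.int64(365), np.int64(366), np.int64(367), np.int64(368), np.int64(369), np.int64(370), np.int64(371), np.int64(372), np.int64(373)] [np.int64(85), np.int64(86), np.int64(87), np.int64(88), np.int64(89), np.int64(90), np.int64(91), np.int64(92), np.int64(93), np.int64(94), np.int64(95), np.int64(96), np.int64(97), np.int64(98), np.int64(99), np.int64(100), np.int64(101), np.int64(102), np.int64(103), np.int64(104), np.int64(105), np.int64(106), np.int64(107), np.int64(108), np.int64(109), np.int64(113), np.int64(114), np.int64(115), np.int64(116), np.int64(117), np.int64(118), np.int64(119), np.int64(120), np.int64(121)]
(392, np.float64(14.627551020408163), np.float64(13.170918367346939), np.int64(27), np.int64(25), np.int64(3), np.int64(2)) (392, np.float64(14.568877551020408), np.float64(13.137755102040817), np.int64(27), np.int64(25), np.int64(3), np.int64(2))
```

The block's mask is unchanged (392 px both times, same bounds, centroid within 0.1 px). The differences come from the finger, the held tin and moved tin parts at the box's left edge. I hand in.

Run:
```python
from h import *
chain([]); print(r.hand_in())
```

```text
clk 30.23 tcp [0.5384 0.2552 0.2315] head 1.357 q7 -0.98 F [-0.49 -0.91 -6.75] w 0.0561
the job is handed in; nothing more can be done
None
```

The job is done and handed in at 30.2 s; the hand-in reports no verdict. I laid the brush on the mat and let go. Then I hefted the tins in order and stood each back: left about 7.2 N, middle about 3.1 N, right about 4.1 N. The left tin is the heaviest, so I picked it up again and held it there.

**Last checks:**
- **Held tin:** it was upright and still, with its underside about 18 cm above the tray floor, reading 6.7 N against 7.2 N in the first heft (noise is about 0.5 N).
- **Brush:** its middle lies at about (0.507, −0.260), within a few mm of the mat's centre.
- **Other tins:** both stand upright in the final picture. The middle lid measured within 1 mm of its first position. The arm hid the right lid from the top camera, so I judged that tin only by eye.
- **Bystanders:** the key and wand look unchanged from the start in both views. The block's top-view check failed, probably because the arm was in the way. In the scene view its outline matches within 0.1 pixel.
- **Placing force:** the left tin was pressed down with about 15 N when I stood it back, more than the 7 N of the others. It stayed within 1 mm of its place.

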